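# Sort the loose tubs from the sound ones by feel

## Task

The three sealed tubs look alike, but in some of them (at least one, but not all) the block inside has come loose and slides from end to end when the tub is tilted. Find out which by feel, then set the loose ones flat in the steel tray and lay the sound ones across the narrow raised rail, square to it and with their middles over it. Keep the lids up, do not drop a tub or tip one on its side or end, and do not disturb the dessert pots.

Things in the scene. Friction and masses are not known exactly. Their poses are not given: they have to be found in the camera images.
- tub_a: one of three sealed dark brown tubs with flat aluminium lids, identical outside: a plain block 54 mm wide (x), 160 mm long (y), 54 mm high, 0.37 to 0.45 kg whether loose or sound. Starts flat, lid up, on a fixed white board 4 mm thick. Origin: centre of the underside; y along its length, z towards the lid. The letters a, b, c mean nothing. What is inside: see tub_b and tub_c
- tub_b: another tub, as tub_a. Inside every tub is one 0.28 kg block. Sound tub: the block is stuck fast, up to 10 mm off the middle. Loose tub: it slides along the tub's length (y), 64 mm from end to end, when the tub is tilted end-down by 15 degrees or more (at 25 degrees it arrives within half a second), and stays put while the tub is level; it starts near the middle
- tub_c: another tub, as tub_a. How it feels: held level by its middle, a loose tub's moment about its width axis (x) is about 0.17 N m different after tilting one end down than after tilting the other end down; a sound tub's is unchanged
- rail: fixed narrow raised steel rail, 50 mm wide (its x), 280 mm long (its y), flat top 40 mm above the table; there is room for two tubs side by side with a finger's space between. Origin: on the table under its centre; y along its length. A tub lies across it with the tub's length along the rail's x, overhanging on both sides, and balances if its middle is over the rail
- tray: fixed open steel tray, outside 190 mm (its x) by 250 mm (its y), walls 42 mm high and 4 mm thick, inner floor 4 mm above the table. Origin: on the table under its centre. A tub lies in it with its length along the tray's y
- pot_a: bystander: a round brown dessert pot with a clear lid, 76 mm across, 47 mm high, loose, 0.14 kg; leave it alone. Origin: centre of the underside
- pot_b: bystander: a round brown dessert pot with a clear lid, 76 mm across, 47 mm high, loose, 0.14 kg; leave it alone. Origin: centre of the underside

How it is judged:
By the outcome, as a careful person would: the job done as asked, in the order asked, and still so for the second after the job is handed in, with the robot touching nothing.
It also fails if it takes over 72 s, if anything falls off the work surface, if the arm or the gripper's body presses on something with over 40 N, if the wrist force passes 120 N, or if a joint passes its speed limit or range.

## Robot

A 7-joint arm with a two-finger parallel gripper is mounted at the origin on the work surface. World frame = base frame: x ahead of the robot, y to its left, z up, the work surface at z = 0. Lengths are in mm, angles in rad, forces in N, time in s.
With the tool pointing down it reaches from about 400 to 875 mm from the base axis. Payload 4.4 kg.
Tool frame: the origin (TCP) lies at the very end of the fingers, on their centre line; the grasp point (between the pads) lies 19 mm behind it; z points along the fingers, y is the line along which they close (so a half turn about z gives the same grasp; the last joint's range is limited). The gripper opens to 85 mm and grips with 20 to 120 N. Pads are 22 mm wide; open, the fingers measure 114 mm over their backs; the gripper's body (76 mm by 85 mm) begins 54 mm behind the grasp point. The pads swing forward as they close: fully open they stand 13 mm farther back than shut.
Start: joints at [-1.17, 0.628, 0.038, 1.517, -0.027, 0.996, -0.02], TCP at [292.5, 580.484, 231.313] pointing down, gripper open.
Joint ranges: [-3.06, 3.06], [-0.37, 2.12], [-1.25, 1.32], [0.18, 2.47], [-1.1, 4.24], [0.23, 1.98], [-2.94, 2.94]. Speed limits (rad/s): [2.57, 2.57, 3.14, 3.14, 3.14, 3.14, 3.14].

## Interface

Orientations are given as [roll, pitch, yaw] about the fixed x, y, z axes, in that order (R = Rz(yaw) Ry(pitch) Rx(roll)).
In Python, from cell import ctrl gives the robot as it stands.
- The arm moves only by the tool step_arm, never from a script. Its argument "series" is a list that holds one entry, the list of rows, each a list of 7 numbers: the turn, a rotation vector about the tool's x, y, z as a fraction of full scale, then the shift along the tool's x, y, z as a fraction of full scale, then the closure, from 0 (fully open) to 1 (shut). In form: [[[ax, ay, az, tx, ty, tz, gripper], ...]]. A call has 1 to 12 rows; each row shifts and turns the commanded pose from where the row before left it, along the tool's axes as they then stand; what a row does not reach is not made up. Full scale, the value 1, is 150 mm for a shift and 45 degrees for a turn. A row lasts 1/10 s, in which the tool goes at most 50 mm and 8.59 degrees, less where a joint would pass 70% of its speed; a pose out of reach is approached as far as the arm can. A call with a number of a shift or a turn outside -1 to 1 is refused whole. A call with a gripper value outside its range is refused whole. The fingers move at their own pace and stop on an object; the grip force is fixed at half the most. Time passes only in rows, so rows that do not move let the fingers close. It gives the time, the measured TCP pose, the force, the opening and the grip force at its end, in the units of the state.
- ctrl.read_state(): the state, without advancing time (a new reading comes with each control period).
- ctrl.get_image(name): name is "side" or "top" or "wrist"; returns a dict with "img" (384x512x3 uint8, red, green, blue), "fx", "fy", "cx", "cy" (pixels), "R" (3x3) and "t" (3): a world point X has camera coordinates R X + t. Camera axes: x right, y down, z forward; pixel columns grow to the right and rows downward; lengths in mm; the calibration is good to about 2 mm. A picture is of the moment at which its call begins. There is no depth.
- ctrl.finish_job(): hands the job in; it is judged then, once.
Trained networks look in a picture, given as the dict that the camera call returned (one of the last four; its "shot" number tells which), for a name from the list of things; names that differ only in an ending like _2 or _b are one class to them, and where a whole thing is asked for, a point or a joint stands for the part that bears it (a point fixed in the world has none). Each returns a list of dicts, best first, with "score" (0 to 1); they miss things now and then, are a little off and sometimes report something else, mostly with a low value. They report only what shows in the picture. A call takes as long as a camera call.
- ctrl.recognise(picture, thing): "centre" ([column, row] in pixels, amid what is visible of it).
The state is a dict: "clock": time; "qpos": joint angles; "qd": joint speeds; "tau": joint torques, N m; "eef_pos": TCP position; "tool_rot": TCP orientation; "force": force on the tool from outside, world axes, zero at the start; "torque": the same for the moment, N m; "width": finger opening in mm; "gripper_force": force on a finger pad.
Only numpy, scipy, OpenCV 4.12 (cv2) and the standard library are available. Lean on these libraries where they do the work, as an engineer would, in place of code of your own. Each camera call takes 0.05 s, during which the arm holds its last target. There are 200 camera calls.

## Working session

There is one attempt and no reset: what is moved stays moved. The work goes in short steps, Python scripts to look and compute and a tool call to move; the robot and the scene stay as the last step left them, time stands still between calls to the robot, and variables do not carry over. Pictures are saved under pics/ and viewed, at most 10 in all, crops included, and the job is handed in when it is done.

Besides the shell and the picture viewer there is one more tool, called after "Call:" as name(argument=value, ...), one argument or row to a line, values as JSON. step_arm: Moves the arm, as the interface text tells. Shift numbers are shares of 150 mm and turn numbers shares of 45 degrees, none past 1 either way. Its arguments: {"type":"object","properties":{"series":{"type":"array","items":{"type":"array","items":{"type":"array","items":{"type":"number","minimum":-1,"maximum":1}}}}},"required":["series"]}

```bash
mkdir -p pics
cat > h.py <<'E'
import numpy as np, cv2
from cell import ctrl
from scipy.spatial.transform import Rotation as Ro
def px2w(p,uv,z):
    K=np.array([[p['fx'],0,p['cx']],[0,p['fy'],p['cy']],[0,0,1]])
    R=np.array(p['R']);t=np.array(p['t']);d=R.T@np.linalg.inv(K)@np.array([uv[0],uv[1],1.]);c=-R.T@t
    return (c+d*(z-c[2])/d[2]).round(1)
def save(p,n): cv2.imwrite('pics/'+n,cv2.cvtColor(np.asarray(p['img']),cv2.COLOR_RGB2BGR))
E
python3 - <<'E'
from h import *
s=ctrl.read_state();print(s)
for c in('top','side'):
    p=ctrl.get_image(c);save(p,c+'0.png')
    for n,z in(('tub_a',58),('rail',40),('tray',4),('pot_a',47)):
        for d in ctrl.recognise(p,n): print(c,n,d['score'],d['centre'],px2w(p,d['centre'],z))
E
```

```text
{'clock': 0.0, 'qpos': array([-1.1697989 ,  0.62935673,  0.03840901,  1.51835535, -0.02703745,
        0.9962743 , -0.01997639]), 'qd': array([-1.15396661e-03,  1.26504763e-04, -1.66789425e-03,  7.24100414e-04,
        5.29919804e-04, -9.27775032e-05, -1.62515300e-04]), 'tau': array([ 1.17821455e-03, -5.63393748e+01,  1.22699350e+00, -1.93441826e+01,
        1.11308077e-02,  1.05155009e-02,  2.67226147e-05]), 'eef_pos': array([292.1900582 , 579.93976203, 230.38563459]), 'tool_rot': array([-3.13971520e+00, -2.58596377e-05,  2.67482536e+00]), 'force': array([ 0.27658342, -0.28647973, -0.10374175]), 'torque': array([-0.09084676,  0.01577173,  0.01216072]), 'gripper_force': 0.0, 'width': 85.43772534802251}
top tub_a 0.72 [311.0, 217.6] [ 465.  -149.1   58. ]
top tub_a 0.64 [161.5, 235.7] [425.1 227.6  58. ]
top rail 0.83 [194.6, 143.4] [667.2 149.1  40. ]
top tray 0.69 [311.3, 144.0] [ 669.7 -165.4    4. ]
top pot_a 0.97 [415.3, 219.5] [ 457.  -414.3   47. ]
top pot_a 0.96 [89.4, 219.6] [468.9 417.   47. ]
side tub_a 0.8 [184.7, 165.6] [418.2 192.6  58. ]
side tub_a 0.76 [269.5, 229.3] [ 452.  -164.4   58. ]
side tub_a 0.74 [224.7, 195.3] [436.4  10.4  58. ]
side rail 0.92 [263.8, 160.1] [640.9 103.4  40. ]
side tray 0.56 [329.1, 209.8] [ 673.8 -153.9    4. ]
side tray 0.26 [260.8, 155.3] [682.9 172.    4. ]
side pot_a 0.87 [169.3, 134.3] [473.  389.8  47. ]
side pot_a 0.66 [341.9, 301.4] [ 446.8 -420.6   47. ]
```

View pics/top0.png

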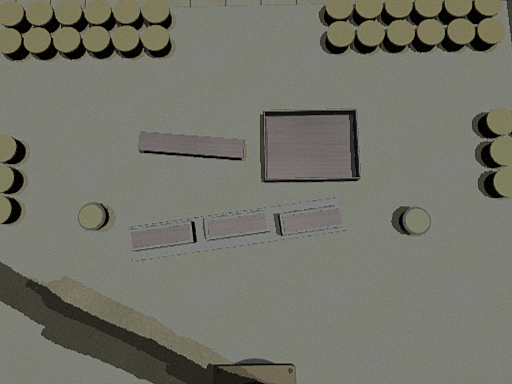

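View pics/side0.png

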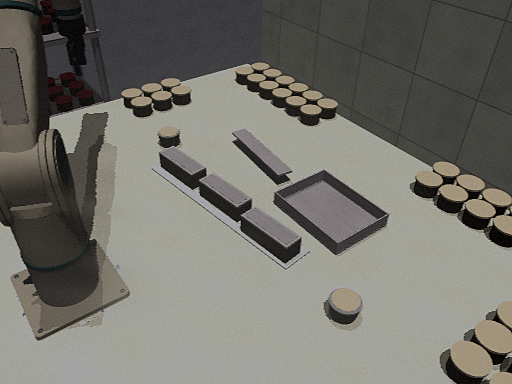

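The top view shows three tubs on the board at about (163,235), (237,225) and (311,221). The rail is at (192,145), the tray at (311,145), and the pots at (92,216) and (415,220). The side view agrees. I'll enlarge the picture and fit rectangles.

Run:
```python
from h import *
im=cv2.imread('pics/top0.png')[100:270,125:370]
cv2.imwrite('pics/crop.png',cv2.resize(cv2.convertScaleAbs(im,alpha=1.5),None,fx=3.2,fy=3.2,interpolation=cv2.INTER_CUBIC))
```

```text
(no output)
```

View pics/crop.png

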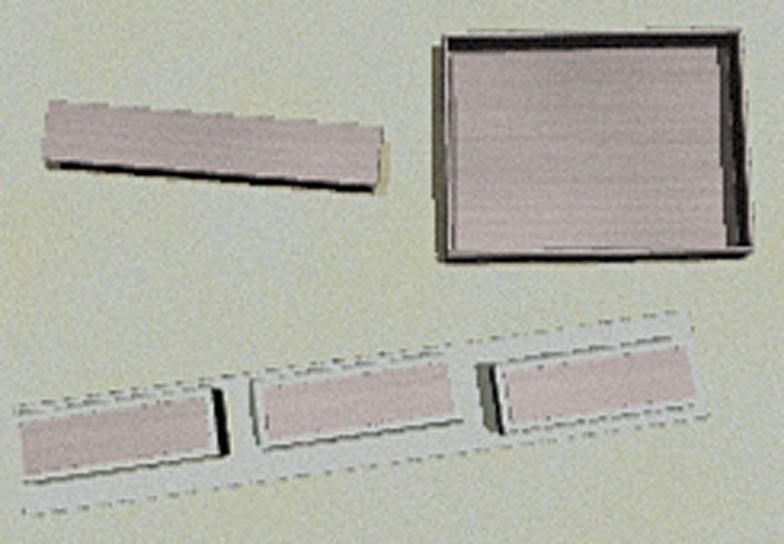

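Run:
```python
from h import *
p=ctrl.get_image('top');im=cv2.GaussianBlur(np.asarray(p['img']),(3,3),0).astype(int)
m=((im[...,0]-im[...,1]>8)).astype(np.uint8);m[:100]=0;m[270:]=0;m[:,:125]=0;m[:,370:]=0
m=cv2.morphologyEx(m,cv2.MORPH_OPEN,np.ones((3,3)))
for c in cv2.findContours(m,0,2)[0]:
    if cv2.contourArea(c)<300: continue
    u=c[:,0,:].mean(0); z=58 if u[1]>185 else (4 if u[0]>255 else 40)
    w=np.array([px2w(p,q[0],z)[:2] for q in c],np.float32)
    r=cv2.minAreaRect(w);print(u.round(),z,np.round(r[0],1),np.round(r[1],1),round(r[2],2))
print('tray rim',[px2w(p,(125+a/3.2,100+b/3.2),42)[:2] for a,b in((441,36),(740,30),(752,255),(436,260))])
```

```text
tray rim [array([752. , -33.4]), array([ 752.5, -282.7]), array([ 562.3, -281.9]), array([562.3, -25.8])]
```

Run:
```python
from h import *
p=ctrl.get_image('top');im=cv2.GaussianBlur(np.asarray(p['img']),(3,3),0).astype(int)
for u in((160,236),(238,225),(311,221),(192,145),(311,145),(200,180),(165,205),(155,258),(200,233)): print(u,im[u[1],u[0]])
for T in (2,6,10,14):
  for k in (0,1):
    d=im[...,0]-im[...,1]; d2=im[...,2]-im[...,1]
    m=((d if k==0 else d+d2)>T).astype(np.uint8);m[:100]=0;m[270:]=0;m[:,:125]=0;m[:,370:]=0
    m=cv2.morphologyEx(m,cv2.MORPH_OPEN,np.ones((3,3)))
    for c in cv2.findContours(m,0,2)[0]:
      if not 300<cv2.contourArea(c)<8000: continue
      u=c[:,0,:].mean(0); z=58 if u[1]>185 else (4 if u[0]>255 else 40)
      w=np.array([px2w(p,q[0],z)[:2] for q in c],np.float32)
      r=cv2.minAreaRect(w);print(T,k,u.round(),z,np.round(r[0],1),np.round(r[1],1),round(r[2],2))
```

```text
(160, 236) [116 111 109]
(238, 225) [123 116 115]
(311, 221) [122 115 113]
(192, 145) [110 104 102]
(311, 145) [111 105 104]
(200, 180) [127 128 120]
(165, 205) [127 130 119]
(155, 258) [124 125 118]
(200, 233) [124 126 124]
2 0 [158. 236.] 58 [425.5 231.3] [ 40.5 146. ] 7.28
2 0 [236. 225.] 58 [449.6  39.1] [ 40.3 146.9] 6.82
2 0 [313. 220.] 58 [ 459.8 -150.4] [ 40.6 145.7] 7.09
2 0 [186. 147.] 40 [663.1 156.4] [286.   50.3] 84.32
2 0 [314. 149.] 4 [ 663.2 -155.9] [182.5 246.8] 0.5
2 1 [160. 236.] 58 [425.8 230.6] [ 37.6 142.3] 7.01
2 1 [235. 224.] 58 [449.4  40.1] [ 39.7 141.8] 7.58
2 1 [314. 219.] 58 [ 459.3 -150.6] [ 38.2 143.8] 6.7
2 1 [191. 146.] 40 [662.7 160.1] [274.2  48.2] 84.74
2 1 [312. 146.] 4 [ 663.1 -155.5] [182.8 240. ] 1.03
```

```bash
cat >> h.py <<'E'
def to(x,y,z,yaw):
    "total shares: turn about tool z first, then shift along tool axes"
    s=ctrl.read_state();R=Ro.from_euler('xyz',s['tool_rot']);G=Ro.from_euler('xyz',[np.pi,0,np.radians(yaw)])
    rv=(R.inv()*G).as_rotvec(degrees=True)/45
    d=G.inv().apply(np.array([x,y,z])-s['eef_pos'])/150
    print('t',round(s['clock'],2),'pos',s['eef_pos'].round(1),'rot',np.degrees(s['tool_rot']).round(1),'turn',rv.round(3),'shift',d.round(3))
E
python3 -c "
from h import *
to(425.5,231,150,97)"
```

```text
t 0.6 pos [292.5 580.5 231.3] rot [-180.    -0.   153.3] turn [-0.    0.    1.25] shift [-2.42   0.596  0.542]
```

Call:
step_arm(
  series=[
    [[0,0,0.179,0,0,0,0],[0,0,0.179,0,0,0,0],[0,0,0.179,0,0,0,0],[0,0,0.179,0,0,0,0],[0,0,0.179,0,0,0,0],[0,0,0.179,0,0,0,0],[0,0,0.177,0,0,0,0],[0,0,0,0,0,0,0]],
  ],
)

```text
clock: 1.4
eef_pos: [292.3, 580.6, 231.3]
tool_rot: [3.141, 0.0, 1.692]
force: [0.1, -0.5, -0.9]
width: 85.5
gripper_force: 0.0
```

Call:
step_arm(
  series=[
    [[0,0,0,-0.12,0.03,0.03,0],[0,0,0,-0.24,0.06,0.05,0],[0,0,0,-0.24,0.06,0.05,0],[0,0,0,-0.24,0.06,0.05,0],[0,0,0,-0.24,0.06,0.05,0],[0,0,0,-0.24,0.06,0.05,0],[0,0,0,-0.24,0.06,0.05,0],[0,0,0,-0.24,0.06,0.05,0],[0,0,0,-0.24,0.06,0.05,0],[0,0,0,-0.24,0.06,0.05,0],[0,0,0,-0.12,0.03,0.03,0],[0,0,0,0,0,0,0]],
  ],
)

```text
clock: 2.6
eef_pos: [426.4, 230.7, 154.6]
tool_rot: [-3.141, 0.001, 1.69]
force: [-0.1, 0.0, -0.7]
width: 85.5
gripper_force: 0.0
```

Run:
```python
from h import *
p=ctrl.get_image('wrist');save(p,'w1.png')
to(425.5,231,150,97)
for d in ctrl.recognise(p,'tub_a'): print(d['score'],d['centre'],px2w(p,d['centre'],58))
```

```text
t 2.65 pos [425.9 233.1 154.9] rot [-180.    -0.    96.9] turn [-0.    -0.    -0.001] shift [-0.014 -0.004  0.032]
0.68 [256.1, 176.7] [423.1 241.8  58. ]
0.65 [260.0, 318.8] [441.7 113.9  58. ]
```

View pics/w1.png

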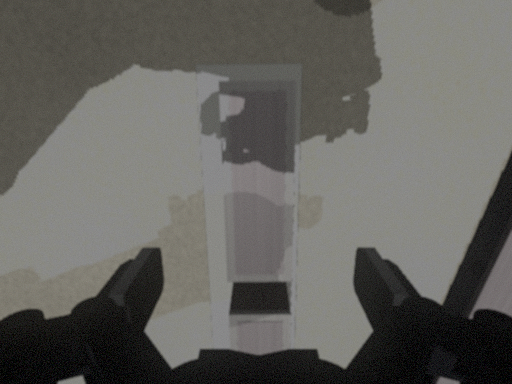

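Run:
```python
from h import *
p=ctrl.get_image('wrist')
a=[px2w(p,q,58)[:2] for q in((219,82),(291,82),(293,281),(226,281))];a=np.array(a);print(a,a.mean(0))
d=(a[0]+a[1]-a[2]-a[3]);print(np.degrees(np.arctan2(d[1],d[0])))
print(-np.array(p['R']).T@np.array(p['t']))
```

```text
[[388.1 310.6]
 [438.  316.8]
 [464.2 159.2]
 [408.1 152.2]] [424.6 234.7]
98.3178568713627
[415.41036979 310.32779366 298.97070377]
```

Call:
step_arm(
  series=[
    [[0,0,0,0,-0.006,0.15,0],[0,0,0,0,0,0.2,0],[0,0,0,0,0,0.2,0],[0,0,0,0,0,0.2,0],[0,0,0,0,0,0.11,0],[0,0,0,0,0,0.06,0],[0,0,0,0,0,0,0],[0,0,0,0,0,0,1],[0,0,0,0,0,0,1],[0,0,0,0,0,0,1],[0,0,0,0,0,0,1],[0,0,0,0,0,0,1]],
  ],
)

```text
clock: 3.95
eef_pos: [425.4, 234.6, 18.1]
tool_rot: [3.139, -0.001, 1.693]
force: [-0.2, 0.8, 5.5]
width: 53.4
gripper_force: 63.9
```

Call:
step_arm(
  series=[
    [[0,0,0,0,0,-0.07,1],[0,0,0,0,0,-0.15,1],[0,0,0,0,0,-0.2,1],[0,0,0,0,0,-0.2,1],[0,0,0,0,0,-0.15,1],[0,0,0,0,0,-0.08,1],[0,0,0,0,0,0,1],[0,0.15,0,0,0,0,1],[0,0.15,0,0,0,0,1],[0,0.15,0,0,0,0,1],[0,0.15,0,0,0,0,1],[0,0,0,0,0,0,1]],
  ],
)

```text
clock: 5.15
eef_pos: [426.7, 225.7, 141.4]
tool_rot: [-3.135, -0.448, 1.673]
force: [1.6, -0.8, -4.6]
width: 53.4
gripper_force: 65.3
```

Call:
step_arm(
  series=[
    [[0,0,0,0,0,0,1],[0,0,0,0,0,0,1],[0,0,0,0,0,0,1],[0,0,0,0,0,0,1],[0,0,0,0,0,0,1],[0,-0.15,0,0,0,0,1],[0,-0.15,0,0,0,0,1],[0,-0.15,0,0,0,0,1],[0,-0.15,0,0,0,0,1],[0,0,0,0,0,0,1],[0,0,0,0,0,0,1],[0,0,0,0,0,0,1]],
  ],
)

```text
clock: 6.35
eef_pos: [423.1, 233.7, 142.4]
tool_rot: [-3.135, -0.001, 1.694]
force: [-0.2, -0.4, -3.8]
width: 53.5
gripper_force: 65.4
```

```bash
cat >> h.py <<'E'
def feel():
    ctrl.get_image('top');s=ctrl.read_state();R=Ro.from_euler('xyz',s['tool_rot'])
    print(s['clock'],'pos',s['eef_pos'].round(1),'rot',np.degrees(s['tool_rot']).round(1),'F',s['force'].round(2),'M tool',R.inv().apply(s['torque']).round(3),s['width'].round(1),'q',s['qpos'].round(2))
E
python3 -c "
from h import *
feel();feel()"
```

```text
Traceback (most recent call last):
  File "h.py", line 17, in feel
    print(s['clock'],'pos',s['eef_pos'].round(1),'rot',np.degrees(s['tool_rot']).round(1),'F',s['force'].round(2),'M tool',R.inv().apply(s['torque']).round(3),s['width'].round(1),'q',s['qpos'].round(2))
                                                                                                                                                               ^^^^^^^^^^^^^^^^
AttributeError: 'float' object has no attribute 'round'
```

Call:
step_arm(
  series=[
    [[0,-0.15,0,0,0,0,1],[0,-0.15,0,0,0,0,1],[0,-0.15,0,0,0,0,1],[0,-0.15,0,0,0,0,1],[0,0,0,0,0,0,1],[0,0,0,0,0,0,1],[0,0,0,0,0,0,1],[0,0,0,0,0,0,1],[0,0,0,0,0,0,1],[0,0,0,0,0,0,1]],
  ],
)

```text
clock: 7.4
eef_pos: [423.8, 233.4, 143.0]
tool_rot: [-3.136, 0.469, 1.695]
force: [-0.2, -0.3, -3.4]
width: 53.8
gripper_force: 65.9
```

Call:
step_arm(
  series=[
    [[0,0.15,0,0,0,0,1],[0,0.15,0,0,0,0,1],[0,0.15,0,0,0,0,1],[0,0.15,0,0,0,0,1],[0,0,0,0,0,0,1],[0,0,0,0,0,0,1],[0,0,0,0,0,0,1]],
  ],
)

```text
clock: 8.1
eef_pos: [423.3, 234.7, 142.5]
tool_rot: [-3.136, -0.0, 1.696]
force: [0.4, 0.1, -3.9]
width: 53.0
gripper_force: 66.2
```

```bash
python3 -c "
from h import *
feel();feel()"
```

```text
Traceback (most recent call last):
  File "h.py", line 17, in feel
    print(s['clock'],'pos',s['eef_pos'].round(1),'rot',np.degrees(s['tool_rot']).round(1),'F',s['force'].round(2),'M tool',R.inv().apply(s['torque']).round(3),s['width'].round(1),'q',s['qpos'].round(2))
                                                                                                                                                               ^^^^^^^^^^^^^^^^
AttributeError: 'float' object has no attribute 'round'
```

```bash
sed -i "s/s\['width'\].round(1)/round(s['width'],1)/" h.py; python3 -c "
from h import *
for i in range(4): feel()"
```

```text
8.2 pos [422.9 235.5 142.3] rot [-179.7    0.    97.3] F [ 0.23  0.21 -3.41] M tool [ 0.077  0.013 -0.008] 53.1 q [-0.74  0.55  0.26  2.06 -0.25  0.57 -0.18]
8.25 pos [422.8 235.5 142.3] rot [-179.7    0.    97.3] F [ 0.07  1.39 -3.35] M tool [-0.027  0.039 -0.01 ] 53.1 q [-0.74  0.55  0.26  2.06 -0.25  0.57 -0.18]
8.3 pos [422.8 235.4 142.2] rot [-179.7    0.    97.3] F [-1.05  0.35 -3.31] M tool [ 0.015  0.029 -0.026] 53.4 q [-0.74  0.55  0.26  2.06 -0.25  0.57 -0.18]
8.35 pos [422.9 235.2 142.2] rot [-179.7    0.    97.2] F [-0.    0.07 -3.58] M tool [-0.01   0.003 -0.016] 53.7 q [-0.74  0.55  0.26  2.06 -0.25  0.57 -0.18]
```

Call:
step_arm(
  series=[
    [[0,0.15,0,0,0,0,1],[0,0.15,0,0,0,0,1],[0,0.15,0,0,0,0,1],[0,0.15,0,0,0,0,1],[0,0,0,0,0,0,1],[0,0,0,0,0,0,1],[0,0,0,0,0,0,1],[0,0,0,0,0,0,1],[0,0,0,0,0,0,1],[0,0,0,0,0,0,1],[0,0,0,0,0,0,1]],
  ],
)

```text
clock: 9.45
eef_pos: [422.7, 234.9, 141.8]
tool_rot: [-3.134, -0.45, 1.693]
force: [-0.2, -0.2, -4.4]
width: 53.6
gripper_force: 66.4
```

Call:
step_arm(
  series=[
    [[0,-0.15,0,0,0,0,1],[0,-0.15,0,0,0,0,1],[0,-0.15,0,0,0,0,1],[0,-0.15,0,0,0,0,1],[0,0,0,0,0,0,1],[0,0,0,0,0,0,1],[0,0,0,0,0,0,1]],
  ],
)

```text
clock: 10.15
eef_pos: [422.3, 233.3, 140.8]
tool_rot: [-3.131, -0.001, 1.695]
force: [-0.0, -0.6, -2.6]
width: 53.2
gripper_force: 66.4
```

```bash
python3 -c "
from h import *
for i in range(4): feel()"
```

```text
10.2 pos [422.7 232.5 140.8] rot [-1.794e+02 -1.000e-01  9.700e+01] F [-0.52 -0.5  -3.85] M tool [-0.046 -0.034 -0.006] 53.6 q [-0.73  0.55  0.26  2.06 -0.26  0.57 -0.17]
10.25 pos [423.  232.2 140.9] rot [-1.794e+02 -1.000e-01  9.690e+01] F [-0.55  0.51 -3.22] M tool [-0.035 -0.046 -0.034] 53.5 q [-0.73  0.55  0.26  2.06 -0.26  0.57 -0.17]
10.3 pos [423.2 232.1 140.9] rot [-1.794e+02 -1.000e-01  9.690e+01] F [-0.48 -0.45 -2.64] M tool [-0.02  -0.069 -0.018] 53.4 q [-0.73  0.55  0.26  2.06 -0.26  0.57 -0.17]
10.35 pos [423.2 232.3 141. ] rot [-1.794e+02 -1.000e-01  9.690e+01] F [-0.29  0.14 -4.05] M tool [-0.035 -0.065  0.021] 53.3 q [-0.73  0.55  0.26  2.06 -0.26  0.57 -0.17]
```

Call:
step_arm(
  series=[
    [[0,0,0,0,0,0,1],[0,0,0,0,0,0,1],[0,0,0,0,0,0,1],[0,0,0,0,0,0,1]],
  ],
)

```text
clock: 10.75
eef_pos: [422.6, 233.9, 140.9]
tool_rot: [-3.131, -0.001, 1.695]
force: [0.5, -0.2, -3.9]
width: 53.0
gripper_force: 66.4
```

```bash
cat >> h.py <<'E'
def feel2(n=10):
    M=[]
    for i in range(n):
        ctrl.get_image('top');s=ctrl.read_state();R=Ro.from_euler('xyz',s['tool_rot'])
        M.append(np.r_[R.inv().apply(s['torque']),s['force'],s['eef_pos'],s['tau']])
    M=np.array(M);print(s['clock'],np.degrees(s['tool_rot']).round(2),'mean',M.mean(0).round(3),'\nstd',M.std(0)[:6].round(3),'My',M[:,1].round(3))
E
python3 -c "
from h import *
feel2()"
```

```text
11.25 [-1.7943e+02 -5.0000e-02  9.7160e+01] mean [-2.80000e-02 -5.00000e-03 -3.00000e-03 -1.00000e-02  2.90000e-02
 -3.80400e+00  4.22586e+02  2.34103e+02  1.40946e+02  4.20000e-02
 -4.55540e+01  3.51300e+00 -1.25510e+01 -5.00000e-03  6.00000e-02
  0.00000e+00] 
std [0.033 0.024 0.038 0.399 0.4   0.328] My [-0.008  0.011 -0.017  0.046  0.013 -0.047 -0.017 -0.017  0.012 -0.024]
```

Call:
step_arm(
  series=[
    [[0,-0.15,0,0,0,0,1],[0,-0.15,0,0,0,0,1],[0,-0.15,0,0,0,0,1],[0,-0.15,0,0,0,0,1],[0,0,0,0,0,0,1],[0,0,0,0,0,0,1],[0,0,0,0,0,0,1],[0,0,0,0,0,0,1],[0,0,0,0,0,0,1],[0,0,0,0,0,0,1],[0,0,0,0,0,0,1]],
  ],
)

```text
clock: 12.35
eef_pos: [422.8, 233.8, 141.2]
tool_rot: [-3.131, 0.469, 1.7]
force: [-0.6, -0.9, -3.9]
width: 53.5
gripper_force: 66.5
```

Call:
step_arm(
  series=[
    [[0,0.15,0,0,0,0,1],[0,0.15,0,0,0,0,1],[0,0.15,0,0,0,0,1],[0,0.15,0,0,0,0,1],[0,0,0,0,0,0,1],[0,0,0,0,0,0,1],[0,0,0,0,0,0,1],[0,0,0,0,0,0,1],[0,0,0,0,0,0,1],[0,0,0,0,0,0,1]],
  ],
)

```text
clock: 13.35
eef_pos: [422.1, 235.0, 140.7]
tool_rot: [-3.131, -0.0, 1.698]
force: [-0.8, -1.1, -4.5]
width: 53.4
gripper_force: 66.6
```

```bash
python3 -c "
from h import *
feel2()"
```

```text
13.85 [-1.7943e+02 -5.0000e-02  9.7140e+01] mean [-3.00000e-02 -2.00000e-02  3.00000e-03  3.01000e-01  1.76000e-01
 -4.05800e+00  4.22498e+02  2.34243e+02  1.40887e+02 -1.02000e-01
 -4.55240e+01  3.47500e+00 -1.25600e+01 -6.00000e-03  5.90000e-02
 -0.00000e+00] 
std [0.028 0.039 0.034 0.584 0.763 0.47 ] My [-0.011 -0.    -0.014 -0.002 -0.028  0.019 -0.071 -0.053  0.049 -0.084]
```

Settled, the moment is the same after both tilts (-0.005 and -0.020), so tub 1 is sound and goes on the rail.

```bash
python3 -c "
from h import *
to(668.3,212.7,130,174.5)"
```

```text
t 13.85 pos [422.7 234.  141. ] rot [-1.794e+02 -1.000e-01  9.710e+01] turn [-0.01  -0.01  -1.719] shift [-1.644  0.016  0.073]
```

Call:
step_arm(
  series=[
    [[0,0,-0.1,0,0,0,1],[0,0,-0.18,0,0,0,1],[0,0,-0.18,0,0,0,1],[0,0,-0.18,0,0,0,1],[0,0,-0.18,0,0,0,1],[0,0,-0.18,0,0,0,1],[0,0,-0.18,0,0,0,1],[0,0,-0.18,0,0,0,1],[0,0,-0.18,0,0,0,1],[0,0,-0.18,0,0,0,1],[0,0,0,0,0,0,1],[0,0,0,0,0,0,1]],
  ],
)

```text
clock: 15.05
eef_pos: [422.8, 233.8, 140.9]
tool_rot: [-3.14, -0.01, 3.043]
force: [-0.2, -0.1, -3.9]
width: 53.5
gripper_force: 66.6
```

```bash
python3 -c "
from h import *
to(668.3,212.7,130,174.5)"
```

```text
t 15.05 pos [422.8 233.8 140.9] rot [-179.9   -0.6  174.3] turn [-0.002 -0.013 -0.004] shift [-1.643  0.017  0.073]
```

Call:
step_arm(
  series=[
    [[0,-0.013,-0.004,0,0,0,1],[0,0,0,-0.08,0,0.01,1],[0,0,0,-0.17,0.002,0.01,1],[0,0,0,-0.21,0.002,0.01,1],[0,0,0,-0.21,0.003,0.01,1],[0,0,0,-0.21,0.002,0.01,1],[0,0,0,-0.21,0.002,0.01,1],[0,0,0,-0.21,0.002,0,1],[0,0,0,-0.17,0.002,0,1],[0,0,0,-0.12,0.002,0,1],[0,0,0,-0.053,0,0,1],[0,0,0,0,0,0,1]],
  ],
)

```text
clock: 16.25
eef_pos: [669.0, 213.1, 131.2]
tool_rot: [-3.14, 0.0, 3.048]
force: [-0.1, -0.4, -4.5]
width: 53.2
gripper_force: 66.6
```

```bash
python3 -c "
from h import *
p=ctrl.get_image('side');save(p,'s1.png')
to(668.3,212.7,55,174.5)"
```

```text
t 16.3 pos [667.7 213.7 131.3] rot [-1.799e+02 -1.000e-01  1.747e+02] turn [-0.002 -0.002  0.005] shift [-0.005 -0.006  0.509]
```

View pics/s1.png

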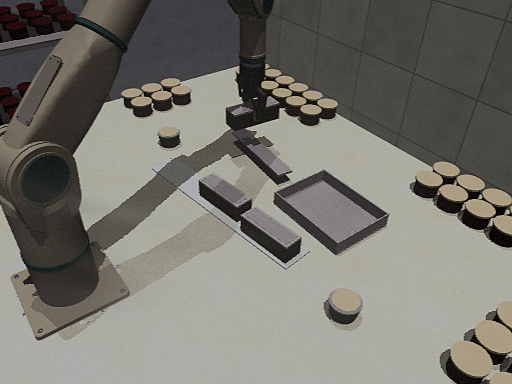

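The tub is held level at about (252,110), above the far end of the rail (262,155). Next I lower it.

Call:
step_arm(
  series=[
    [[0,0,0,0,0,0.08,1],[0,0,0,0,0,0.15,1],[0,0,0,0,0,0.12,1],[0,0,0,0,0,0.08,1],[0,0,0,0,0,0.04,1],[0,0,0,0,0,0.02,1],[0,0,0,0,0,0.01,1],[0,0,0,0,0,0,1],[0,0,0,0,0,0,1],[0,0,0,0,0,0,1]],
  ],
)

```text
clock: 17.3
eef_pos: [668.7, 213.9, 57.6]
tool_rot: [-3.141, 0.001, 3.05]
force: [0.2, 0.1, -3.8]
width: 53.3
gripper_force: 66.6
```

Call:
step_arm(
  series=[
    [[0,0,0,0,0,0.007,1],[0,0,0,0,0,0.007,1],[0,0,0,0,0,0.006,1],[0,0,0,0,0,0,1]],
  ],
)

```text
clock: 17.7
eef_pos: [668.3, 213.8, 54.3]
tool_rot: [-3.14, 0.0, 3.05]
force: [-0.6, -0.5, -1.3]
width: 53.2
gripper_force: 66.6
```

Call:
step_arm(
  series=[
    [[0,0,0,0,0,0.004,1],[0,0,0,0,0,0,1],[0,0,0,0,0,0,0.35],[0,0,0,0,0,0,0.25],[0,0,0,0,0,0,0.1],[0,0,0,0,0,0,0],[0,0,0,0,0,0,0],[0,0,0,0,0,-0.07,0],[0,0,0,0,0,-0.15,0],[0,0,0,0,0,-0.2,0],[0,0,0,0,0,-0.2,0],[0,0,0,0,0,-0.08,0]],
  ],
)

```text
clock: 18.9
eef_pos: [670.2, 214.8, 162.6]
tool_rot: [3.14, 0.006, 3.05]
force: [0.7, 0.5, 1.1]
width: 85.4
gripper_force: 0.0
```

```bash
python3 -c "
from h import *
to(449.5,39.5,155,97)"
```

```text
t 18.9 pos [670.2 214.8 162.6] rot [179.9   0.3 174.7] turn [0.007 0.005 1.727] shift [-0.98  -1.603  0.051]
```

Call:
step_arm(
  series=[
    [[0.007,0.005,0.1,0,0,0,0],[0,0,0.18,0,0,0,0],[0,0,0.18,0,0,0,0],[0,0,0.18,0,0,0,0],[0,0,0.18,0,0,0,0],[0,0,0.18,0,0,0,0],[0,0,0.18,0,0,0,0],[0,0,0.18,0,0,0,0],[0,0,0.18,0,0,0,0],[0,0,0.18,0,0,0,0],[0,0,0.007,0,0,0,0]],
  ],
)

```text
clock: 20.0
eef_pos: [667.8, 214.1, 157.9]
tool_rot: [-3.135, 0.006, 1.693]
force: [0.6, -0.2, 0.5]
width: 85.4
gripper_force: 0.0
```

Call:
step_arm(
  series=[
    [[0,0,0,-0.05,-0.08,0,0],[0,0,0,-0.1,-0.17,0.01,0],[0,0,0,-0.13,-0.21,0.01,0],[0,0,0,-0.13,-0.21,0.01,0],[0,0,0,-0.13,-0.21,0.01,0],[0,0,0,-0.13,-0.21,0.01,0],[0,0,0,-0.12,-0.21,0,0],[0,0,0,-0.1,-0.16,0,0],[0,0,0,-0.06,-0.1,0,0],[0,0,0,-0.03,-0.043,0,0],[0,0,0,0,0,0,0]],
  ],
)

```text
clock: 21.1
eef_pos: [447.3, 38.2, 153.2]
tool_rot: [-3.136, 0.006, 1.694]
force: [1.5, 1.0, -0.0]
width: 85.7
gripper_force: 0.0
```

```bash
python3 -c "
from h import *
p=ctrl.get_image('wrist');save(p,'w2.png')
to(449.5,39.5,17,97)"
```

```text
t 21.15 pos [448.3  38.9 153.2] rot [-179.8    0.3   97.1] turn [-0.005  0.007  0.002] shift [0.003 0.008 0.908]
```

View pics/w2.png

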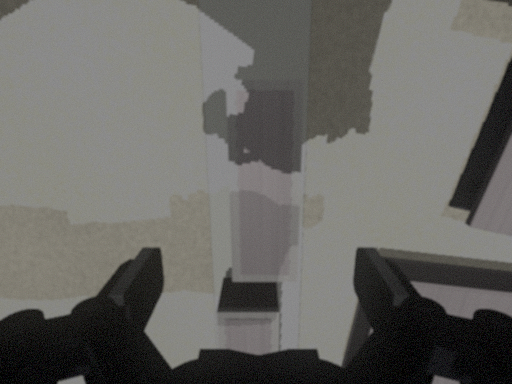

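Run:
```python
from h import *
p=ctrl.get_image('wrist')
a=np.array([px2w(p,q,58)[:2] for q in((231,82),(304,82),(299,281),(231,281))]);print(a,a.mean(0))
d=(a[0]+a[1]-a[2]-a[3]);print(np.degrees(np.arctan2(d[1],d[0])))
to(450,40,17,97)
```

```text
[[419.  115.3]
 [469.1 121.6]
 [491.4 -35.6]
 [434.8 -42.8]] [453.575  39.625]
96.89006133516551
t 21.2 pos [448.8  39.3 153.1] rot [-179.8    0.3   97.1] turn [-0.005  0.007  0.003] shift [0.003 0.009 0.908]
```

Call:
step_arm(
  series=[
    [[-0.005,0.007,0,0,0.022,0.1,0],[0,0,0,0,0,0.2,0],[0,0,0,0,0,0.2,0],[0,0,0,0,0,0.2,0],[0,0,0,0,0,0.13,0],[0,0,0,0,0,0.075,0],[0,0,0,0,0,0,0],[0,0,0,0,0,0,1],[0,0,0,0,0,0,1],[0,0,0,0,0,0,1],[0,0,0,0,0,0,1],[0,0,0,0,0,0,1]],
  ],
)

```text
clock: 22.4
eef_pos: [451.0, 40.0, 22.3]
tool_rot: [-3.141, -0.003, 1.694]
force: [0.4, 0.8, 6.5]
width: 53.0
gripper_force: 64.4
```

Call:
step_arm(
  series=[
    [[0,0,0,0,0,-0.07,1],[0,0,0,0,0,-0.15,1],[0,0,0,0,0,-0.2,1],[0,0,0,0,0,-0.2,1],[0,0,0,0,0,-0.15,1],[0,0,0,0,0,-0.08,1],[0,0,0,0,0,0,1],[0,0.15,0,0,0,0,1],[0,0.15,0,0,0,0,1],[0,0.15,0,0,0,0,1],[0,0.15,0,0,0,0,1],[0,0,0,0,0,0,1]],
  ],
)

```text
clock: 23.6
eef_pos: [450.8, 33.3, 146.8]
tool_rot: [-3.136, -0.471, 1.679]
force: [-0.4, -1.0, -3.9]
width: 53.1
gripper_force: 65.0
```

Call:
step_arm(
  series=[
    [[0,0,0,0,0,0,1],[0,0,0,0,0,0,1],[0,0,0,0,0,0,1],[0,0,0,0,0,0,1],[0,0,0,0,0,0,1],[0,0,0,0,0,0,1],[0,-0.15,0,0,0,0,1],[0,-0.15,0,0,0,0,1],[0,-0.15,0,0,0,0,1],[0,-0.15,0,0,0,0,1]],
  ],
)

```text
clock: 24.6
eef_pos: [450.5, 39.7, 149.7]
tool_rot: [-3.14, 0.001, 1.692]
force: [0.2, -0.8, -4.9]
width: 53.0
gripper_force: 64.9
```

Call:
step_arm(
  series=[
    [[0,0,0,0,0,0,1],[0,0,0,0,0,0,1],[0,0,0,0,0,0,1],[0,0,0,0,0,0,1],[0,0,0,0,0,0,1],[0,0,0,0,0,0,1],[0,0,0,0,0,0,1]],
  ],
)

```text
clock: 25.3
eef_pos: [450.6, 38.7, 148.9]
tool_rot: [-3.139, -0.002, 1.691]
force: [-1.0, 0.3, -3.7]
width: 53.5
gripper_force: 65.0
```

```bash
python3 -c "
from h import *
feel2()"
```

```text
25.8 [-1.7984e+02 -1.2000e-01  9.7020e+01] mean [ 4.00000e-03  3.60000e-02  8.00000e-03 -1.21000e-01 -8.20000e-02
 -4.28800e+00  4.50569e+02  3.93540e+01  1.48933e+02  9.20000e-02
 -4.18090e+01  5.45800e+00 -1.18880e+01  2.00000e-02  1.00000e-02
  0.00000e+00] 
std [0.023 0.022 0.021 0.383 0.453 0.386] My [0.051 0.058 0.006 0.035 0.019 0.031 0.048 0.015 0.021 0.081]
```

Call:
step_arm(
  series=[
    [[0,-0.15,0,0,0,0,1],[0,-0.15,0,0,0,0,1],[0,-0.15,0,0,0,0,1],[0,-0.15,0,0,0,0,1],[0,0,0,0,0,0,1],[0,0,0,0,0,0,1],[0,0,0,0,0,0,1],[0,0,0,0,0,0,1],[0,0,0,0,0,0,1],[0,0,0,0,0,0,1],[0,0,0,0,0,0,1]],
  ],
)

```text
clock: 26.9
eef_pos: [450.6, 39.1, 149.1]
tool_rot: [-3.139, 0.468, 1.693]
force: [-0.0, -0.7, -3.5]
width: 53.5
gripper_force: 65.5
```

Call:
step_arm(
  series=[
    [[0,0.15,0,0,0,0,1],[0,0.15,0,0,0,0,1],[0,0.15,0,0,0,0,1],[0,0.15,0,0,0,0,1],[0,0,0,0,0,0,1],[0,0,0,0,0,0,1],[0,0,0,0,0,0,1],[0,0,0,0,0,0,1],[0,0,0,0,0,0,1],[0,0,0,0,0,0,1],[0,0,0,0,0,0,1]],
  ],
)

```text
clock: 28.0
eef_pos: [450.4, 40.2, 148.8]
tool_rot: [-3.138, -0.002, 1.695]
force: [-0.6, 0.2, -3.9]
width: 53.4
gripper_force: 66.5
```

```bash
python3 -c "
from h import *
feel2()"
```

```text
28.5 [-1.7984e+02 -1.2000e-01  9.7000e+01] mean [-1.20000e-02  1.40000e-02 -2.50000e-02  1.25000e-01 -1.51000e-01
 -3.95600e+00  4.50553e+02  3.95250e+01  1.48925e+02 -1.07000e-01
 -4.18500e+01  5.12800e+00 -1.19210e+01  1.60000e-02  1.40000e-02
 -0.00000e+00] 
std [0.016 0.02  0.018 0.345 0.497 0.668] My [ 0.027  0.029 -0.003 -0.03   0.027 -0.01   0.017  0.03   0.026  0.027]
```

Tub 2 is unchanged too (0.036 and 0.014), so it is sound and goes in the other rail slot.

Call:
step_arm(
  series=[
    [[0,0,-0.1,0,0,0,1],[0,0,-0.18,0,0,0,1],[0,0,-0.18,0,0,0,1],[0,0,-0.18,0,0,0,1],[0,0,-0.18,0,0,0,1],[0,0,-0.18,0,0,0,1],[0,0,-0.18,0,0,0,1],[0,0,-0.18,0,0,0,1],[0,0,-0.18,0,0,0,1],[0,0,-0.18,0,0,0,1],[0,0,0,0,0,0,1],[0,0,0,0,0,0,1]],
  ],
)

```text
clock: 29.7
eef_pos: [450.6, 39.1, 148.9]
tool_rot: [3.14, -0.003, 3.04]
force: [0.1, 0.6, -4.5]
width: 53.1
gripper_force: 66.5
```

Run:
```python
from h import *
to(657.7,103.3,140,174.5)
p=ctrl.get_image('top');im=np.asarray(p['img'])
c=cv2.convertScaleAbs(im[95:245,110:370],alpha=1.5)[...,::-1]
cv2.imwrite('pics/t2.png',cv2.resize(c,None,fx=3,fy=3,interpolation=cv2.INTER_CUBIC))
```

```text
t 29.7 pos [450.6  39.1 148.9] rot [179.9  -0.2 174.2] turn [ 0.002 -0.004 -0.007] shift [-1.333  0.558  0.06 ]
```

View pics/t2.png

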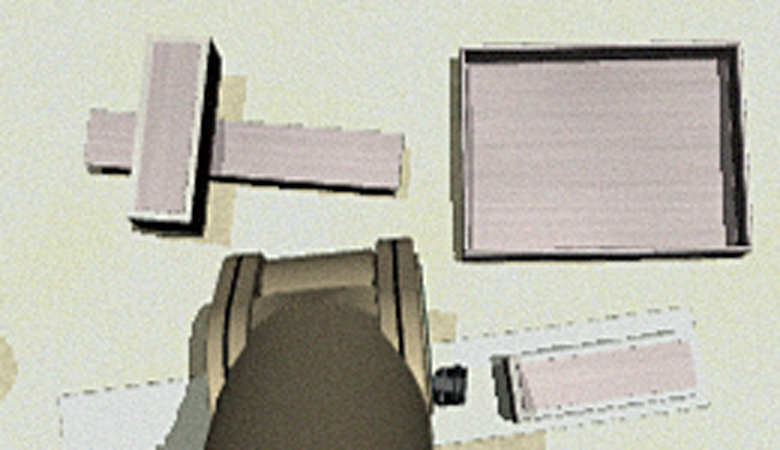

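The crop shows tub 1 lying across the rail near its left end. I'll check the middle and angle numerically and correct slot B if needed.

Run:
```python
from h import *
p=ctrl.get_image('top');im=cv2.GaussianBlur(np.asarray(p['img']),(3,3),0).astype(int)
f=lambda a,b,z:px2w(p,(110+a/3,95+b/3),z)[:2]
print('rail ends',f(87,139,40),f(402,162,40))
m=(im[...,0]-im[...,1]>2).astype(np.uint8);m[:95]=0;m[172:]=0;m[:,:110]=0;m[:,250:]=0
m[:,:154]=0;m[:,175:]=0
m=cv2.morphologyEx(m,cv2.MORPH_OPEN,np.ones((3,3)))
c=max(cv2.findContours(m,0,2)[0],key=cv2.contourArea)
w=np.array([px2w(p,q[0],94)[:2] for q in c],np.float32);r=cv2.minAreaRect(w);print(r)
a=np.array([f(*q,94) for q in((148,38),(212,38),(196,220),(133,214))]);print(a,a.mean(0))
```

```text
rail ends [675.5 297.5] [649.7  18.2]
((672.5126953125, 213.76686096191406), (42.011436462402344, 147.160888671875), 86.25323486328125)
[[747.7 231. ]
 [746.7 176.5]
 [589.7 187.7]
 [595.7 240.1]] [669.95  208.825]
```

Call:
step_arm(
  series=[
    [[0.002,-0.004,-0.007,0,0,0,1],[0,0,0,-0.08,0.033,0,1],[0,0,0,-0.15,0.065,0.01,1],[0,0,0,-0.18,0.075,0.01,1],[0,0,0,-0.18,0.075,0.01,1],[0,0,0,-0.18,0.075,0.01,1],[0,0,0,-0.18,0.075,0.01,1],[0,0,0,-0.18,0.075,0.01,1],[0,0,0,-0.12,0.05,0,1],[0,0,0,-0.08,0.035,0,1],[0,0,0,0,0,0,1],[0,0,0,0,0,0,1]],
  ],
)

```text
clock: 31.0
eef_pos: [655.7, 104.3, 139.2]
tool_rot: [-3.14, -0.002, 3.049]
force: [-0.6, -0.5, -4.8]
width: 53.2
gripper_force: 66.5
```

```bash
python3 -c "
from h import *
to(657.5,103.3,60,174.6)"
```

```text
t 31.0 pos [655.7 104.3 139.2] rot [-1.799e+02 -1.000e-01  1.747e+02] turn [-0.001 -0.003  0.003] shift [-0.013 -0.006  0.528]
```

Call:
step_arm(
  series=[
    [[0,-0.003,0,-0.01,0,0.08,1],[0,0,0,0,0,0.15,1],[0,0,0,0,0,0.12,1],[0,0,0,0,0,0.08,1],[0,0,0,0,0,0.05,1],[0,0,0,0,0,0.03,1],[0,0,0,0,0,0.012,1],[0,0,0,0,0,0.005,1],[0,0,0,0,0,0,1],[0,0,0,0,0,0,1]],
  ],
)

```text
clock: 32.0
eef_pos: [659.0, 104.4, 61.5]
tool_rot: [3.142, 0.003, 3.05]
force: [-0.7, -0.4, -3.9]
width: 53.1
gripper_force: 66.6
```

Call:
step_arm(
  series=[
    [[0,0,0,0,0,0.007,1],[0,0,0,0,0,0.007,1],[0,0,0,0,0,0.006,1],[0,0,0,0,0,0,1]],
  ],
)

```text
clock: 32.4
eef_pos: [658.7, 104.3, 58.4]
tool_rot: [-3.142, 0.003, 3.05]
force: [-0.6, 0.9, 1.2]
width: 53.1
gripper_force: 67.1
```

Call:
step_arm(
  series=[
    [[0,0,0,0,0,0,0.35],[0,0,0,0,0,0,0.25],[0,0,0,0,0,0,0.1],[0,0,0,0,0,0,0],[0,0,0,0,0,0,0],[0,0,0,0,0,-0.07,0],[0,0,0,0,0,-0.15,0],[0,0,0,0,0,-0.2,0],[0,0,0,0,0,-0.2,0],[0,0,0,0,0,-0.05,0],[0,0,0,0,0,0,0]],
  ],
)

```text
clock: 33.5
eef_pos: [659.4, 104.5, 160.4]
tool_rot: [3.141, 0.006, 3.05]
force: [0.2, -0.3, -0.5]
width: 85.5
gripper_force: 0.0
```

Call:
step_arm(
  series=[
    [[0,0,0.1,0,0,0,0],[0,0,0.18,0,0,0,0],[0,0,0.18,0,0,0,0],[0,0,0.18,0,0,0,0],[0,0,0.18,0,0,0,0],[0,0,0.18,0,0,0,0],[0,0,0.18,0,0,0,0],[0,0,0.18,0,0,0,0],[0,0,0.18,0,0,0,0],[0,0,0.18,0,0,0,0],[0,0,0.007,0,0,0,0]],
  ],
)

```text
clock: 34.6
eef_pos: [657.2, 104.3, 156.5]
tool_rot: [-3.141, 0.002, 1.693]
force: [-0.0, 0.3, 0.1]
width: 85.7
gripper_force: 0.0
```

```bash
python3 -c "
from h import *
to(461,-150,155,97)"
```

```text
t 34.6 pos [657.2 104.3 156.5] rot [-1.799e+02  1.000e-01  9.700e+01] turn [-0.001  0.002 -0.   ] shift [-1.524 -1.505  0.01 ]
```

Call:
step_arm(
  series=[
    [[0,0,0,-0.08,-0.08,0,0],[0,0,0,-0.15,-0.15,0,0],[0,0,0,-0.2,-0.2,0,0],[0,0,0,-0.2,-0.2,0,0],[0,0,0,-0.2,-0.2,0,0],[0,0,0,-0.2,-0.2,0,0],[0,0,0,-0.2,-0.19,0,0],[0,0,0,-0.17,-0.165,0,0],[0,0,0,-0.09,-0.09,0,0],[0,0,0,-0.034,-0.03,0,0],[0,0,0,0,0,0,0],[0,0,0,0,0,0,0]],
  ],
)

```text
clock: 35.8
eef_pos: [463.1, -149.0, 157.8]
tool_rot: [3.139, 0.0, 1.696]
force: [0.7, 0.7, -0.3]
width: 85.3
gripper_force: 0.0
```

```bash
python3 -c "
from h import *
p=ctrl.get_image('wrist');save(p,'w3.png')
to(461,-150,19,97)
print([px2w(p,q,58)[:2] for q in ((256,82),(256,281),(231,180),(299,180))])"
```

```text
t 35.85 pos [ 463.1 -148.8  157.8] rot [179.9   0.   97.2] turn [0.003 0.    0.004] shift [-0.006 -0.015  0.925]
[array([451.3, -69.9]), array([ 471.3, -230.1]), array([ 441. , -143.7]), array([ 493.2, -137.1])]
```

View pics/w3.png

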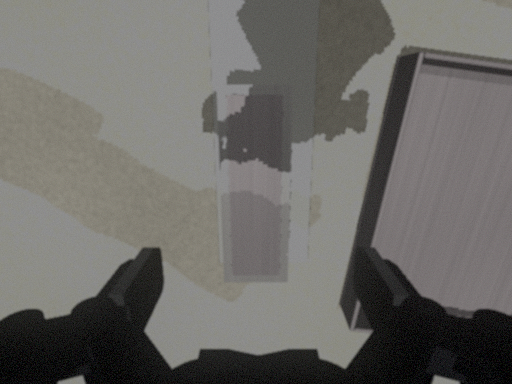

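The third tub's lid spans about (217–290, 84) to (223–288, 281), which matches (461,-150). I'll grasp it and feel it.

Call:
step_arm(
  series=[
    [[0,0,0,-0.006,-0.013,0.1,0],[0,0,0,0,0,0.2,0],[0,0,0,0,0,0.2,0],[0,0,0,0,0,0.2,0],[0,0,0,0,0,0.13,0],[0,0,0,0,0,0.085,0],[0,0,0,0,0,0,0],[0,0,0,0,0,0,1],[0,0,0,0,0,0,1],[0,0,0,0,0,0,1],[0,0,0,0,0,0,1],[0,0,0,0,0,0,1]],
  ],
)

```text
clock: 37.05
eef_pos: [461.6, -151.5, 21.9]
tool_rot: [3.137, 0.001, 1.694]
force: [0.2, -0.1, 7.0]
width: 53.2
gripper_force: 64.6
```

Call:
step_arm(
  series=[
    [[0,0,0,0,0,-0.07,1],[0,0,0,0,0,-0.15,1],[0,0,0,0,0,-0.2,1],[0,0,0,0,0,-0.2,1],[0,0,0,0,0,-0.15,1],[0,0,0,0,0,-0.08,1],[0,0,0,0,0,0,1],[0,0.15,0,0,0,0,1],[0,0.15,0,0,0,0,1],[0,0.15,0,0,0,0,1],[0,0.15,0,0,0,0,1],[0,0,0,0,0,0,1]],
  ],
)

```text
clock: 38.25
eef_pos: [459.2, -156.3, 145.2]
tool_rot: [-3.14, -0.469, 1.685]
force: [-0.7, -1.5, -4.5]
width: 53.5
gripper_force: 65.2
```

Call:
step_arm(
  series=[
    [[0,0,0,0,0,0,1],[0,0,0,0,0,0,1],[0,0,0,0,0,0,1],[0,0,0,0,0,0,1],[0,0,0,0,0,0,1],[0,0,0,0,0,0,1],[0,-0.15,0,0,0,0,1],[0,-0.15,0,0,0,0,1],[0,-0.15,0,0,0,0,1],[0,-0.15,0,0,0,0,1]],
  ],
)

```text
clock: 39.25
eef_pos: [460.4, -151.0, 149.0]
tool_rot: [3.138, 0.004, 1.692]
force: [0.0, -0.0, -4.9]
width: 53.3
gripper_force: 65.1
```

Call:
step_arm(
  series=[
    [[0,0,0,0,0,0,1],[0,0,0,0,0,0,1],[0,0,0,0,0,0,1],[0,0,0,0,0,0,1],[0,0,0,0,0,0,1],[0,0,0,0,0,0,1],[0,0,0,0,0,0,1]],
  ],
)

```text
clock: 39.95
eef_pos: [460.2, -151.9, 148.2]
tool_rot: [3.14, 0.0, 1.692]
force: [-0.6, 1.0, -4.5]
width: 53.3
gripper_force: 65.2
```

```bash
python3 -c "
from h import *
feel2()"
```

```text
40.45 [1.7987e+02 4.0000e-02 9.7020e+01] mean [-2.00000e-03  4.10000e-02  3.00000e-03 -8.00000e-02 -1.00000e-01
 -4.50200e+00  4.60372e+02 -1.51291e+02  1.48255e+02  8.90000e-02
 -4.49240e+01  5.08600e+00 -1.29180e+01  2.50000e-02 -4.80000e-02
  1.00000e-03] 
std [0.039 0.032 0.04  0.47  0.472 0.546] My [ 0.042  0.065  0.08   0.014  0.044  0.001  0.031  0.091  0.055 -0.015]
```

Call:
step_arm(
  series=[
    [[0,-0.15,0,0,0,0,1],[0,-0.15,0,0,0,0,1],[0,-0.15,0,0,0,0,1],[0,-0.15,0,0,0,0,1],[0,0,0,0,0,0,1],[0,0,0,0,0,0,1],[0,0,0,0,0,0,1],[0,0,0,0,0,0,1],[0,0,0,0,0,0,1],[0,0,0,0,0,0,1],[0,0,0,0,0,0,1]],
  ],
)

```text
clock: 41.55
eef_pos: [460.3, -151.9, 148.4]
tool_rot: [3.138, 0.471, 1.69]
force: [0.0, 0.6, -4.2]
width: 53.3
gripper_force: 66.5
```

Call:
step_arm(
  series=[
    [[0,0.15,0,0,0,0,1],[0,0.15,0,0,0,0,1],[0,0.15,0,0,0,0,1],[0,0.15,0,0,0,0,1],[0,0,0,0,0,0,1],[0,0,0,0,0,0,1],[0,0,0,0,0,0,1],[0,0,0,0,0,0,1],[0,0,0,0,0,0,1],[0,0,0,0,0,0,1],[0,0,0,0,0,0,1]],
  ],
)

```text
clock: 42.65
eef_pos: [460.6, -150.5, 148.2]
tool_rot: [3.14, 0.001, 1.695]
force: [-0.2, 0.6, -4.4]
width: 53.0
gripper_force: 66.6
```

```bash
python3 -c "
from h import *
feel2()
to(657,-156,135,90.7)"
```

```text
43.15 [1.7987e+02 4.0000e-02 9.7000e+01] mean [-1.00000e-03 -2.70000e-02  2.20000e-02  1.53000e-01 -1.14000e-01
 -4.36200e+00  4.60410e+02 -1.51181e+02  1.48261e+02 -1.07000e-01
 -4.50330e+01  4.47600e+00 -1.29270e+01 -1.00000e-02  1.40000e-02
 -0.00000e+00] 
std [0.03  0.031 0.017 0.616 0.382 0.387] My [-0.024 -0.049 -0.026  0.035 -0.061  0.008  0.001 -0.07  -0.046 -0.035]
t 43.15 pos [ 460.4 -151.4  148.3] rot [179.9   0.   97. ] turn [0.003 0.001 0.14 ] shift [-0.047  1.31   0.088]
```

Tub 3 differs by 0.068, which is significant but well below 0.17. I'll repeat the feel with a longer hold and settle.

```bash
python3 -c "
from h import *
feel2(8)"
```

```text
43.55 [1.7987e+02 4.0000e-02 9.7020e+01] mean [ 1.90000e-02 -3.60000e-02  1.20000e-02 -2.11000e-01 -1.91000e-01
 -4.10000e+00  4.60380e+02 -1.51290e+02  1.48273e+02  3.00000e-03
 -4.50510e+01  4.50000e+00 -1.29320e+01 -7.00000e-03  1.20000e-02
 -0.00000e+00] 
std [0.024 0.033 0.019 0.366 0.691 0.453] My [-0.061 -0.028 -0.085  0.016 -0.021 -0.038 -0.071  0.003]
```

Call:
step_arm(
  series=[
    [[0,0.15,0,0,0,0,1],[0,0.15,0,0,0,0,1],[0,0.15,0,0,0,0,1],[0,0.15,0,0,0,0,1],[0,0,0,0,0,0,1],[0,0,0,0,0,0,1],[0,0,0,0,0,0,1],[0,0,0,0,0,0,1],[0,0,0,0,0,0,1],[0,0,0,0,0,0,1],[0,0,0,0,0,0,1],[0,0,0,0,0,0,1]],
  ],
)

```text
clock: 44.75
eef_pos: [460.5, -151.2, 148.4]
tool_rot: [3.139, -0.47, 1.695]
force: [0.6, -0.6, -4.4]
width: 53.4
gripper_force: 67.1
```

```bash
python3 -c "
from h import *
feel2(4)"
```

```text
44.95 [179.86 -26.96  97.07] mean [ 2.10000e-02 -8.21000e-01 -2.90000e-02 -2.61000e-01 -1.64000e-01
 -4.46100e+00  4.60381e+02 -1.51281e+02  1.48258e+02 -8.40000e-02
 -5.35320e+01  1.03300e+00 -1.24990e+01 -1.12700e+00  2.34600e+00
  0.00000e+00] 
std [0.011 0.044 0.027 0.228 0.537 0.588] My [-0.848 -0.88  -0.779 -0.779]
```

Call:
step_arm(
  series=[
    [[0,-0.15,0,0,0,0,1],[0,-0.15,0,0,0,0,1],[0,-0.15,0,0,0,0,1],[0,-0.15,0,0,0,0,1],[0,0,0,0,0,0,1],[0,0,0,0,0,0,1],[0,0,0,0,0,0,1],[0,0,0,0,0,0,1],[0,0,0,0,0,0,1],[0,0,0,0,0,0,1],[0,0,0,0,0,0,1],[0,0,0,0,0,0,1]],
  ],
)

```text
clock: 46.15
eef_pos: [460.3, -151.5, 148.2]
tool_rot: [3.139, 0.0, 1.693]
force: [0.3, -0.9, -4.5]
width: 53.0
gripper_force: 67.0
```

```bash
python3 -c "
from h import *
feel2(10)"
```

```text
46.65 [1.7987e+02 4.0000e-02 9.7020e+01] mean [ 1.70000e-02  4.10000e-02 -4.00000e-03  1.00000e-03  6.00000e-03
 -4.50400e+00  4.60401e+02 -1.51207e+02  1.48267e+02  5.70000e-02
 -4.50940e+01  4.40900e+00 -1.29860e+01  2.50000e-02 -4.50000e-02
  0.00000e+00] 
std [0.026 0.03  0.031 0.674 0.4   0.515] My [0.015 0.071 0.016 0.015 0.085 0.018 0.043 0.098 0.037 0.016]
```

The result repeats: tub 3 flips between +0.041 and -0.03 with joint 6's torque flipping too, while tubs 1 and 2 do not change. So tub 3 is the loose one and goes in the tray.

Call:
step_arm(
  series=[
    [[0,0,0.07,0,0,0,1],[0,0,0.07,0,0,0,1],[0,0,0,0,0.08,0.01,1],[0,0,0,-0.007,0.15,0.01,1],[0,0,0,-0.01,0.19,0.02,1],[0,0,0,-0.01,0.19,0.02,1],[0,0,0,-0.01,0.19,0.01,1],[0,0,0,-0.01,0.19,0.01,1],[0,0,0,0,0.17,0,1],[0,0,0,0,0.1,0,1],[0,0,0,0,0.05,0,1],[0,0,0,0,0,0,1]],
  ],
)

```text
clock: 47.85
eef_pos: [657.9, -155.4, 136.0]
tool_rot: [3.139, 0.0, 1.585]
force: [0.2, -0.2, -4.7]
width: 53.2
gripper_force: 67.0
```

```bash
python3 -c "
from h import *
to(658,-156,24,90.7)"
```

```text
t 47.85 pos [ 657.9 -155.4  136. ] rot [179.9   0.   90.8] turn [0.003 0.    0.002] shift [-0.004  0.001  0.747]
```

Call:
step_arm(
  series=[
    [[0,0,0,0,0,0.08,1],[0,0,0,0,0,0.16,1],[0,0,0,0,0,0.18,1],[0,0,0,0,0,0.14,1],[0,0,0,0,0,0.1,1],[0,0,0,0,0,0.05,1],[0,0,0,0,0,0.02,1],[0,0,0,0,0,0.01,1],[0,0,0,0,0,0,1],[0,0,0,0,0,0,1]],
  ],
)

```text
clock: 48.85
eef_pos: [657.9, -156.1, 26.7]
tool_rot: [3.138, 0.001, 1.583]
force: [0.1, 0.6, -3.8]
width: 53.0
gripper_force: 67.1
```

Call:
step_arm(
  series=[
    [[0,0,0,0,0,0.01,1],[0,0,0,0,0,0.01,1],[0,0,0,0,0,0.007,1],[0,0,0,0,0,0.005,1],[0,0,0,0,0,0,1],[0,0,0,0,0,0,1]],
  ],
)

```text
clock: 49.45
eef_pos: [657.4, -155.8, 22.1]
tool_rot: [3.139, 0.0, 1.584]
force: [-2.9, 1.6, 5.4]
width: 53.3
gripper_force: 68.1
```

Contact with the tray floor. Release and rise.

Call:
step_arm(
  series=[
    [[0,0,0,0,0,0,0.35],[0,0,0,0,0,0,0.25],[0,0,0,0,0,0,0.1],[0,0,0,0,0,0,0],[0,0,0,0,0,0,0],[0,0,0,0,0,-0.07,0],[0,0,0,0,0,-0.15,0],[0,0,0,0,0,-0.25,0],[0,0,0,0,0,-0.25,0],[0,0,0,0,0,-0.2,0],[0,0,0,0,0,0,0]],
  ],
)

```text
clock: 50.55
eef_pos: [660.1, -157.3, 165.0]
tool_rot: [3.13, 0.003, 1.583]
force: [0.3, -0.5, 1.0]
width: 85.5
gripper_force: 0.0
```

Run:
```python
from h import *
p=ctrl.get_image('side');im=np.asarray(p['img'])[80:280,130:400]
cv2.imwrite('pics/s4.png',cv2.resize(cv2.convertScaleAbs(im,alpha=1.5)[...,::-1],None,fx=2.9,fy=2.9,interpolation=cv2.INTER_CUBIC))
```

```text
(no output)
```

View pics/s4.png

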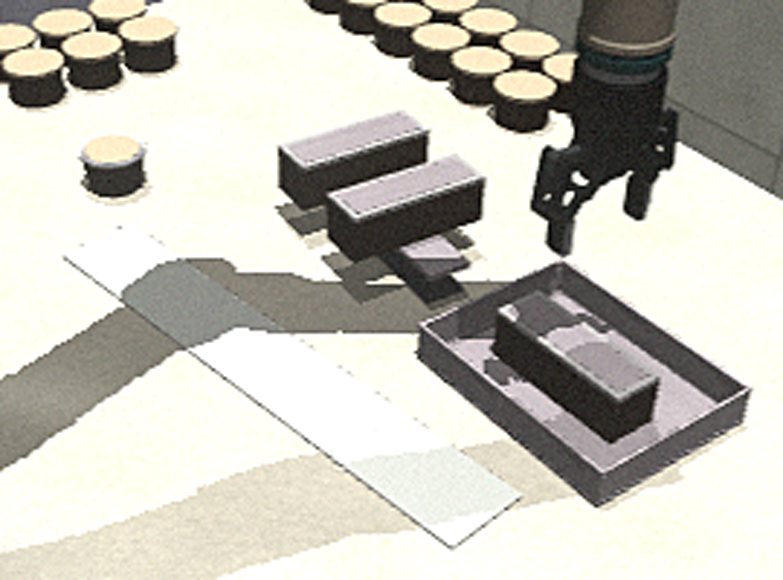

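The enlarged side picture shows both sound tubs lying across the rail at (355,155) and (405,205). The loose tub is flat in the tray at (577,365), and the visible pot is untouched.

```bash
python3 -c "
from h import *
print(ctrl.finish_job())"
```

```text
the job is handed in; nothing more can be done
None
```

The job is handed in at about 50.6 s: the tub from the robot's right end of the board was judged loose and is flat in the tray, and the other two were judged sound and lie across the rail. One doubt remains: the loose tub's moment changed by only about 0.07 N m, repeatably, against the 0.17 expected, while the other two changed by about 0.02 or less, so I relied on that contrast.

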